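Swing a tray round the counter corner and rack it

TASK

Move the small black tray from the side rack to the back rack, round the corner of the counter. Draw it off the side rack by its free end, set it down flat on the counter alongside the round pivot pin, still pointing as it did in the rack, and let go. Then push (without gripping) its outer long side so that it swings a quarter turn against the pin until its inner side lies flat against both the pin and the square stop block, let go again, take it by its other end, lift it onto the back rack and slide it fully home; do not tip the tray or disturb the other things.

Things in the scene. Friction and masses are not known exactly. Their poses are not given: they have to be found in the camera images.
- tray_center (a point): Loose black open tray, 150 mm long (its x), 90 wide (y), 24 high, walls 8 thick, floor 4 thick, about 0.22 kg; point at its centre, 12 mm above its underside. At the start its +x points out of the side rack to the free end; the -x end is under the roof. Its end walls can be pinched from above, one finger inside the tray.
- corner: Fixed corner station; origin on the counter at the pivot pin's axis. x points into the back rack, y (left) to the side rack, z up. Counter free at x -150 to 110, y -190 to 60 mm, but for pin and block. The swing is counter-clockwise from above: tray across x on the pin's -x side, centre 25 mm right (-y) of the pin; push +x on the far-from-pin side, 40 mm right of its centre.
- pin: Fixed round steel pivot pin, 16 mm diameter, 35 mm high, rigid; origin at the centre of its foot, axes as the corner's.
- stop (a point): Middle of the right-hand (-y) face of the fixed rigid square stop block (22 x 18 mm, 35 mm high), 70 mm beyond the pin; the face is flush with the pin's right side. Axes as the corner's. A tray lying against pin and block has its long axis along the corner's x and its centre at corner y = -53 mm.
- back_mouth (a point): Middle of the back rack's mouth, on the counter; axes as the corner's, x into the rack. Rack floor 12 mm high from x 0 to 130 mm; rigid back wall at x = 130; side walls with inner faces at y = +-51 mm, 34 mm high to x = 70, then 55; roof from x = 70 to 136, underside 55, top 63 mm above the counter.
- home (a point): Where the tray's centre is when fully home on the back rack (end against the back wall, 24 mm above the counter); axes as the corner's. The tray's near end then sticks out 20 mm before the rack's floor and 90 mm before its roof.
- side_rack: Fixed low side rack where the tray starts; origin on the counter at the middle of its mouth, y into the rack. Floor 12 mm high from y 0 to 160 mm; side walls with inner faces at x = +-60 mm, 34 mm high to y = 65, then 55; roof from y = 65 to 160, underside 55, top 63 mm above the counter. The tray's free end sticks out about 20 mm (14 to 26).
- bell: Bystander: round metal call bell, 72 mm across, 52 mm high, in the corner between the racks; origin under its centre. Leave it.
- cup: Bystander: white cup, 72 mm across, 85 mm high, right of the back rack; origin under its centre. Leave it.
- spoon: Bystander: steel spoon, 170 mm long, on the counter right of the pin; origin near its middle. Leave it.
- shaker: Bystander: glass shaker, 42 mm across, 85 mm high, on top of the back rack's roof; origin under its centre. Leave it.
- plate: Bystander: brown plate, 160 mm across, left of the side rack; origin under its centre. Leave it.
- bowl: Bystander: white bowl, 110 mm across, 50 mm high, to the right; origin under its centre. Leave it.
- cutlery_bin: Bystander: grey open bin 100 x 160 x 60 mm, at the back left; origin under its centre. Leave it.
Mind the look-alikes: they are no part of the job. Of the things that look like the part that bears tray_center, the middle-sized one is meant.

How it is judged (in metres and radians):
On the way, in this order (a step that is already met when the one before it is completed fails the run):
1. the tray lies flat on the counter, off the side rack, still pointing as in the rack (within about 25 degrees), its centre within 130 mm of the pin, let go and at rest (height (world z) of tray_center below 0.017 m and angle between tray_center's own z axis and vertical below 0.05 rad and angle between the x axis of tray and the x axis of corner, either way round above 1.13 rad and horizontal distance between tray_center and pin below 0.13 m and contact force between the fingers and tray below 0.1 N and linear speed of tray below 0.02 m/s), for 0.2 s.
2. in mid-swing (between 20 and 60 degrees still to turn) the tray, on the counter, is pressed against the pin by a push of under 15 N, not gripped (angle between the x axis of tray and the x axis of corner, either way round between 0.35 and 1.05 rad and contact force between tray and pin above 0.15 N and contact force between the fingers and tray between 0.1 and 15 N and height (world z) of tray_center below 0.017 m), for 0.05 s.
3. the tray lies flat on the counter along the pin and the stop block (heading within 6 degrees, side within about 8 mm), let go and at rest (angle between the x axis of tray and the x axis of corner, either way round below 0.105 rad and height (world z) of tray_center below 0.017 m and y of tray_center in the frame of corner between -0.061 and -0.045 m and x of tray_center in the frame of corner between -0.05 and 0.08 m and contact force between the fingers and tray below 0.1 N and linear speed of tray below 0.02 m/s), for 0.2 s.
At the end, for the whole second after the job is handed in: The tray lies flat on the back rack's floor, against the back wall within 6 mm, between the side walls (within 10 mm of the middle and 5.7 degrees), released and at rest (x of tray_center in the frame of home between -0.006 and 0.005 m and y of tray_center in the frame of home between -0.01 and 0.01 m and z of tray_center in the frame of home between -0.004 and 0.004 m and angle between the x axis of tray and the x axis of corner, either way round below 0.1 rad and angle between tray_center's own z axis and vertical below 0.04 rad and contact force between the fingers and tray below 0.1 N and linear speed of tray below 0.02 m/s); the robot touches nothing.
It fails at once if the tray is tipped by more than 25 degrees (angle between tray_center's own z axis and vertical above 0.44 rad).
It fails at once if a bystander (bell, cup, spoon, shaker, plate, bowl, cutlery bin) is moved by more than 25 mm (distance of any of bell, cup, spoon, shaker, plate, bowl, cutlery_bin from where it was at the start of the episode above 0.025 m).
It also fails if it takes over 72 s, if anything falls off the work surface, if the arm or the gripper's body presses on something with over 40 N, if the wrist force passes 120 N, or if a joint passes its speed limit or range.

ROBOT

A 6-joint arm with a two-finger parallel gripper is mounted at the origin on the work surface. World frame = base frame: x ahead of the robot, y to its left, z up, the work surface at z = 0. Lengths are in m, angles in degrees, forces in N, time in s.
With the tool pointing down it reaches from about 0.25 to 0.725 m from the base axis. Payload 9.7 kg.
Tool frame: the origin (TCP) lies on the centre line of the jaws, within the pads' length; the fingertips stand bot.nose_length ahead of it and the grasp point (between the pads) lies 11 mm behind it (bot.nose_length is the distance from the TCP to the fingertips, in m); z points along the fingers, y is the line along which they close (so a half turn about z gives the same grasp; the last joint's range is limited). The gripper opens to 85 mm and grips with 20 to 120 N. Pads are 22 mm wide; open, the fingers measure 114 mm over their backs; the gripper's body (76 mm by 85 mm) begins 54 mm behind the grasp point. The pads swing forward as they close: fully open they stand 13 mm farther back than shut.
Start: joints at [-66.234, 4.979, 10.078, 95.1, 0, 90], TCP at [0.222, -0.503, 0.239] pointing down, gripper open.
Joint ranges: [-179.16, 179.16], [-48.56, 103.87], [-65.8, 70.77], [-126.05, 130.52], [-82.76, 87.17], [-180, 180]. Speed limits (degrees/s): [127.2, 127.2, 147.25, 180, 180, 180].

INTERFACE

Orientations are given as [roll, pitch, yaw] about the fixed x, y, z axes, in that order (R = Rz(yaw) Ry(pitch) Rx(roll)).
In Python, from workcell import bot gives the robot as it stands. The module is installed in compiled form; this text tells all that it offers.
- The arm moves only by the shell command python3 -m inch 'ROWS' [OPENING] [FORCE]. ROWS is JSON, a list of rows, each a list of 4 numbers: the shift along the world's x, y, z in cm, then the turn about the world's z in degrees. A call has exactly 8 rows; each row is the pose to reach, as a shift and turn from the pose commanded when the call began; what a row does not reach only later rows make up. A row lasts 1/8 s, in which the tool goes at most 62.5 mm and 10.7 degrees, less where a joint would pass 70% of its speed; a pose out of reach is approached as far as the arm can. A call with a gripper value outside its range is refused whole. OPENING is the finger opening in cm, from 0 to 8.54, set as the call begins (- or left out, the last holds). The fingers move at their own pace and stop on an object; FORCE is the grip in N (left out, the last holds). Time passes only in rows, so rows that repeat a pose let the fingers close, or fill a call up. It gives the time, the measured TCP pose, the force, the opening and the grip force at its end, in the units of the state.
- bot.get_obs(): the state, without advancing time (a new reading comes with each control period).
- bot.camera(name): name is "scene" or "top"; returns a dict with "img" (420x560x3 uint8, red, green, blue), "fovy" (degrees; the focal length in pixels is half the picture's height over the tangent of half this angle, whatever the lens; pixels are square), "cx", "cy" (the principal point, pixels), "R" (3x3) and "t" (3): a world point X has camera coordinates R X + t. Camera axes: x right, y down, z forward; pixel columns grow to the right and rows downward; lengths in m; the calibration is good to about 2 mm. A picture is of the moment at which its call begins. There is no depth.
- bot.job_done(): hands the job in; it is judged then, once.
Trained networks look in a picture, given as the dict that the camera call returned (one of the last four; its "shot" number tells which), for a name from the list of things; names that differ only in an ending like _2 or _b are one class to them, and where a whole thing is asked for, a point or a joint stands for the part that bears it (a point fixed in the world has none). Each returns a list of dicts, best first, with "score" (0 to 1); they miss things now and then, are a little off and sometimes report something else, mostly with a low value. They report only what shows in the picture. A call takes as long as a camera call. They do not tell look-alikes from the thing itself.
- bot.find_in(thing, picture): "point" ([column, row] in pixels, amid what is visible of it).
- bot.landmark_of(thing, picture): "point" ([column, row] in pixels: a listed point, or the origin of a listed thing).
The state is a dict: "time": time; "q": joint angles; "qd": joint speeds; "joint_efforts": joint torques, N m; "ee_pos": TCP position; "tcp_rot": TCP orientation; "wrist_force": force on the tool from outside, world axes, zero at the start; "torque": the same for the moment, N m; "opening": finger opening in m; "grasp_force": force on a finger pad.
Only numpy, scipy, OpenCV 4.12 (cv2) and the standard library are available. Lean on these libraries where they do the work, as an engineer would, in place of code of your own. Each camera call takes 0.05 s, during which the arm holds its last target. There are 200 camera calls.

## Working session

There is one attempt and no reset: what is moved stays moved. The work goes in short steps, Python scripts to look and compute and a shell command to move; the robot and the scene stay as the last step left them, time stands still between calls to the robot, and variables do not carry over. Pictures are saved under pics/ and viewed, at most 10 in all, crops included, and the job is handed in when it is done.

```bash
mkdir -p pics
cat > h.py <<'E'
import numpy as np, cv2
from workcell import bot
def ray(c,p):
    f=210/np.tan(np.radians(c["fovy"]/2)); R=np.array(c["R"]);t=np.array(c["t"])
    d=R.T@np.array([(p[0]-c["cx"])/f,(p[1]-c["cy"])/f,1]); return -R.T@t,d
def atz(c,p,z):
    o,d=ray(c,p); return o+d*(z-o[2])/d[2]
def proj(c,X):
    f=210/np.tan(np.radians(c["fovy"]/2)); v=np.array(c["R"])@np.array(X)+np.array(c["t"]); return [c["cx"]+f*v[0]/v[2],c["cy"]+f*v[1]/v[2]]
def tri(c1,p1,c2,p2):
    o1,d1=ray(c1,p1);o2,d2=ray(c2,p2);A=np.c_[d1,-d2];s=np.linalg.lstsq(A,o2-o1,rcond=None)[0]
    a=o1+d1*s[0];b=o2+d2*s[1];return (a+b)/2,np.linalg.norm(a-b)
def save(c,n,box=None,k=1):
    im=c["img"][:,:,::-1]
    if box: im=im[box[1]:box[3],box[0]:box[2]]
    cv2.imwrite("pics/"+n,cv2.resize(im,None,fx=k,fy=k,interpolation=cv2.INTER_CUBIC))
E
python3 - <<'E'
from h import *
C={n:bot.camera(n) for n in("top","scene")}
for n,c in C.items():
    save(c,n+"0.png",None,1.4); print(n,c["fovy"],(-np.array(c["R"]).T@np.array(c["t"])).round(3))
Z=dict(tray_center=.024,corner=0,pin=0,stop=.0175,back_mouth=0,home=.024,side_rack=0,bell=0,cup=0,spoon=0,shaker=.063)
for th,z in Z.items():
    L={n:bot.landmark_of(th,c) for n,c in C.items()}
    for n in C:
        for d in L[n][:4]: print(th,n,round(d["score"],2),np.round(d["point"],1),atz(C[n],d["point"],z).round(3))
    if L["top"] and L["scene"]:
        X,e=tri(C["top"],L["top"][0]["point"],C["scene"],L["scene"][0]["point"]);print("   tri",X.round(4),round(e,4))
print(bot.nose_length,bot.get_obs()["ee_pos"],bot.get_obs()["tcp_rot"])
E
```

```text
top 55.20997069157232 [0.318 0.009 1.13 ]
scene 42.74616027888028 [ 1.74  -0.266  1.344]
tray_center top 0.72 [381.8 319.3] [ 0.229 -0.245  0.024]
tray_center top 0.64 [242.1 279.3] [0.332 0.13  0.024]
tray_center top 0.6 [269.3 222.2] [0.489 0.058 0.024]
tray_center scene 0.78 [307.4 184.2] [0.341 0.125 0.024]
tray_center scene 0.65 [200.2 177.6] [ 0.238 -0.256  0.024]
tray_center scene 0.57 [296.1 214.9] [0.487 0.052 0.024]
tray_center scene 0.27 [135.  241.1] [ 0.513 -0.491  0.024]
   tri [ 0.3259 -0.052   0.1325] 0.3684
corner top 0.93 [322.3 196.7] [ 0.567 -0.093  0.   ]
corner scene 0.84 [259.9 244. ] [ 0.576 -0.089  0.   ]
corner scene 0.21 [258.7 243.6] [ 0.573 -0.093  0.   ]
   tri [ 0.5694 -0.0907 -0.0067] 0.0049
pin top 0.47 [320.5 194.3] [ 0.575 -0.087  0.   ]
pin top 0.36 [278.6 153. ] [0.698 0.034 0.   ]
pin scene 0.55 [262.1 242. ] [ 0.568 -0.081  0.   ]
   tri [ 0.5735 -0.0842  0.0067] 0.0054
stop top 0.88 [330.  173.4] [ 0.632 -0.114  0.018]
stop scene 0.6 [252.8 254.5] [ 0.631 -0.121  0.018]
   tri [ 0.6316 -0.1176  0.0169] 0.0075
back_mouth top 0.56 [341.6 159.8] [
[... 647 characters left out ...]
.2 264.8] [0.687 0.027 0.   ]
bell scene 0.29 [248.  267.7] [ 0.668 -0.143  0.   ]
   tri [0.6946 0.0254 0.0102] 0.0017
cup top 0.58 [411.5 171.8] [ 0.643 -0.353  0.   ]
cup scene 0.96 [182.9 272.4] [ 0.65  -0.348 -0.   ]
cup scene 0.71 [260.  239.8] [ 0.557 -0.086 -0.   ]
   tri [ 0.6448 -0.3512 -0.0052] 0.0068
spoon top 0.63 [420.  211.6] [ 0.525 -0.371  0.   ]
spoon scene 0.7 [171.5 239.7] [ 0.505 -0.376  0.   ]
   tri [ 0.5215 -0.3704  0.0154] 0.0091
shaker top 0.92 [352.5 116.2] [ 0.787 -0.175  0.063]
shaker scene 0.75 [245.8 287.5] [ 0.791 -0.166  0.063]
   tri [ 0.7883 -0.1706  0.0615] 0.0096
0.008 [ 0.22163217 -0.50334989  0.23925483] [-1.79996169e+02  2.76949814e-03  2.37664175e+01]
```

View pics/top0.png

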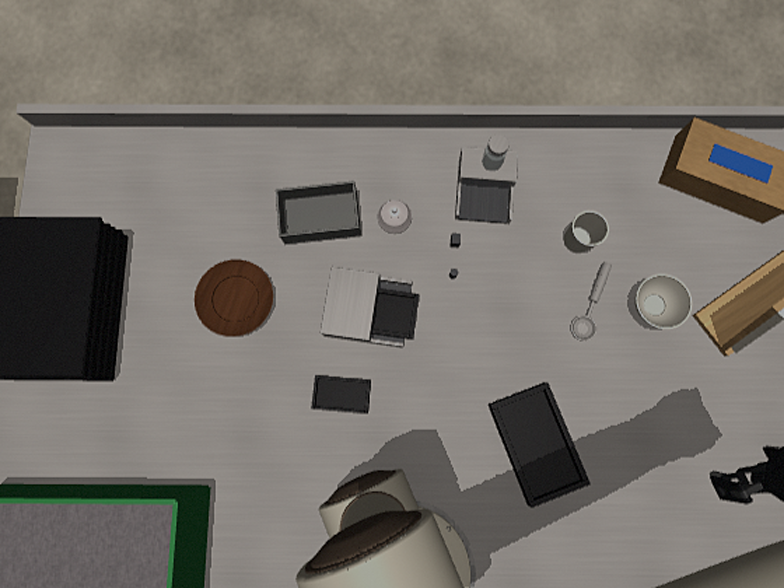

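View pics/scene0.png

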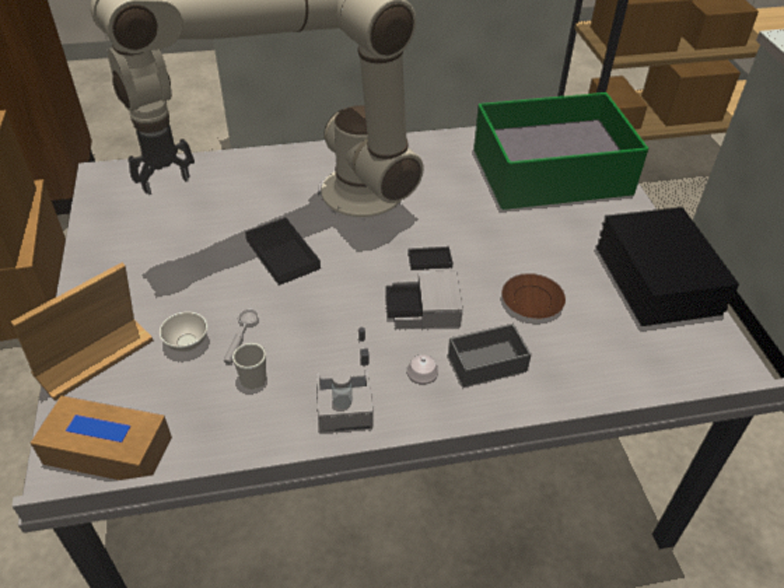

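Black-tray look-alikes, in display pixels of the 1.4× top view:
- Small one at (340,393).
- Middle one in the side rack at (395,313).
- Big one at (540,443).

The grey bin at (318,212) is the cutlery bin. I choose the middle-sized one in the side rack. The pin is at (453,272), the block at (455,240), and the back rack at (485,185) with the shaker on its roof. I'll check the choice in a close crop.

```bash
python3 - <<'E'
from h import *
c=bot.camera("top"); save(c,"crop1.png",(225,90,385,260),3.5*1)
s=bot.camera("scene")
np.save("top.npy",c["img"])
E
python3 - <<'E'
import cv2
im=cv2.imread("pics/crop1.png");print(im.shape)
E
```

```text
(595, 560, 3)
```

View pics/crop1.png

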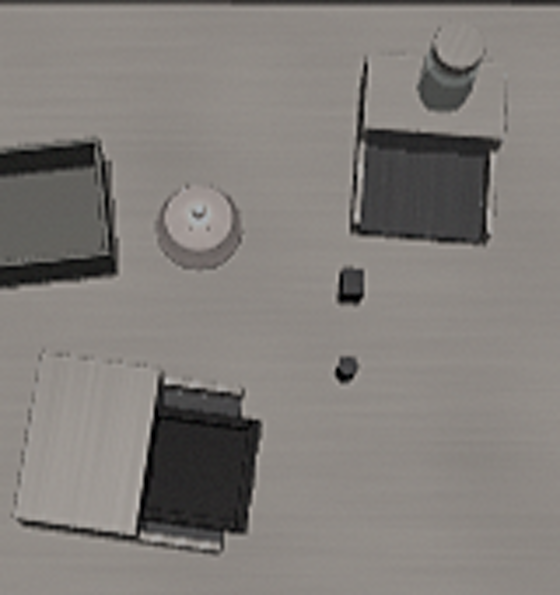

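The crop confirms it: the black tray sits under the grey roof at crop (205,475), with its free end at (253,476). The pin is at (346,368), the block at (350,285), and the back-rack floor's front edge runs from (354,235) to (488,243).

Run:
```python
from h import *
c=bot.camera("top")
def P(u,v,z): return atz(c,[u/3.5+225-.36,v/3.5+90-.36],z)
def yaw(a,b): d=b-a; return np.degrees(np.arctan2(d[1],d[0]))
a,b=P(261,421,.036),P(246,532,.036); print("tray free end",a.round(4),b.round(4),np.linalg.norm(a-b),"dir",yaw(b,a))
k,l=P(158,415,.036),P(142,525,.036); print("tray side dirs",yaw(k,a),yaw(l,b))
g=P(157,372,.063);h=P(137,535,.063); print("side roof edge",g.round(4),h.round(4),np.linalg.norm(g-h),yaw(h,g))
g2=P(42,350,.063);h2=P(14,519,.063);print("roof sides",yaw(g,g2),yaw(h,h2),np.linalg.norm(g-g2))
a,b=P(354,235,.012),P(488,243,.012);print("back floor edge",a.round(4),b.round(4),np.linalg.norm(a-b),yaw(b,a)-90)
a,b=P(366,130,.063),P(503,138,.063);print("back roof edge",a.round(4),b.round(4),np.linalg.norm(a-b),yaw(b,a)-90)
# dark components: pin, block, upsampled
im=cv2.resize(c["img"],None,fx=8,fy=8,interpolation=cv2.INTER_CUBIC)
g=cv2.cvtColor(im,cv2.COLOR_RGB2GRAY)
sub=g[160*8:205*8,312*8:340*8]
n,lab,st,ce=cv2.connectedComponentsWithStats((sub<75).astype(np.uint8))
for i in range(1,n):
    if st[i][4]>300:
        q=[ce[i][0]/8+312-.44,ce[i][1]/8+160-.44]; print(st[i]/8,np.round(q,2),[atz(c,q,z).round(4)[:2] for z in(0,.0175,.035)])
```

```text
tray free end [ 0.5218 -0.0249  0.036 ] [ 0.4337 -0.0131  0.036 ] 0.08886458822279751 dir -7.645005094949053
tray side dirs -93.14032735958499 -93.59495204946609
side roof edge [0.5551 0.0567 0.063 ] [0.4282 0.0703 0.063 ] 0.12767538578087034 -6.1302152795130045
roof sides 79.1813846753235 82.85256455728553 0.0915097597355752
back floor edge [ 0.6835 -0.103   0.012 ] [ 0.677  -0.2139  0.012 ] 0.11104797288239533 -3.340125619144075
back roof edge [ 0.7549 -0.1087  0.063 ] [ 0.7485 -0.2185  0.063 ] 0.10993728159652658 -3.3273567277296223
[  9.5     6.875   7.375  10.125 491.125] [324.83 171.45] [array([ 0.6428, -0.1008]), array([ 0.6378, -0.0991]), array([ 0.6327, -0.0974])]
[  8.875  32.125   6.125   7.25  233.25 ] [323.43 195.26] [array([ 0.5717, -0.0958]), array([ 0.5678, -0.0942]), array([ 0.5639, -0.0926])]
```

```bash
cat > fit.py <<'E'
from h import *
from scipy.optimize import differential_evolution
from scipy.ndimage import map_coordinates
def rect(x0,x1,y0,y1,z): 
    q=[(x0,y0,z),(x1,y0,z),(x1,y1,z),(x0,y1,z)]; return [(q[i],q[(i+1)%4]) for i in range(4)]
def circ(cx,cy,r,z,n=16):
    q=[(cx+r*np.cos(a),cy+r*np.sin(a),z) for a in np.linspace(0,2*np.pi,n+1)]; return list(zip(q[:-1],q[1:]))
def grads(c,sig=1.0):
    g=cv2.GaussianBlur(cv2.cvtColor(c["img"],cv2.COLOR_RGB2GRAY).astype(float),(0,0),sig)
    return cv2.Sobel(g,-1,1,0),cv2.Sobel(g,-1,0,1)
def fit(cams,edges,x0,rng,yaw0,dy):
    G=[(c,grads(c)) for c in cams]
    S=[];
    for a,b in edges:
        a,b=np.array(a),np.array(b);n=max(3,int(np.linalg.norm(b-a)/.002)); S.append([a+(b-a)*t for t in np.linspace(.04,.96,n)]+[a,b])
    def cost(p):
        ca,sa=np.cos(np.radians(p[2])),np.sin(np.radians(p[2]))
        R=np.array([[ca,-sa,0],[sa,ca,0],[0,0,1]]);s=0
        for c,(gx,gy) in G:
            f=210/np.tan(np.radians(c["fovy"]/2))
            for pts in S:
                X=(R@np.array(pts).T).T+[p[0],p[1],0]; v=X@np.array(c["R"]).T+np.array(c["t"])
                u=c["cx"]+f*v[:,0]/v[:,2];w=c["cy"]+f*v[:,1]/v[:,2]
                d=np.array([u[-1]-u[-2],w[-1]-w[-2]]);d/=np.linalg.norm(d)+1e-9
                uu,ww=u[:-2],w[:-2]
                s-=np.sum(np.minimum(np.abs(map_coordinates(gx,[ww,uu],order=1,mode='nearest')*-d[1]+map_coordinates(gy,[ww,uu],order=1,mode='nearest')*d[0]),150))
        return s
    r=differential_evolution(cost,[(x0[0]-rng,x0[0]+rng),(x0[1]-rng,x0[1]+rng),(yaw0-dy,yaw0+dy)],seed=1,tol=1e-6,maxiter=80,popsize=12)
    return r.x,r.fun
E
cat > m1.py <<'E'
from fit import *
C=[bot.camera("top"),bot.camera("scene")]
w=.055
back=[((0,-w,.012),(0,w,.012))]+rect(.07,.136,-w,w,.063)+[((0,-.051,.034),(.07,-.051,.034)),((0,.051,.034),(.07,.051,.034))]
st=rect(.059,.081,-.008,.010,.035)+circ(0,0,.008,.035)
st2=rect(.061,.079,-.008,.014,.035)+circ(0,0,.008,.035)
tr=[((.075,-.045,.036),(.075,.045,.036)),((0.015,-.045,.036),(.075,-.045,.036)),((.015,.045,.036),(.075,.045,.036))]
w=.065
sr=[((-.06,.0,.034),(-.06,.065,.034)),((.06,0,.034),(.06,.065,.034)),((-w,.065,.063),(w,.065,.063)),((-w,.16,.063),(w,.16,.063)),((-w,.065,.063),(-w,.16,.063)),((w,.065,.063),(w,.16,.063))]
for nm,e,x0,y0 in (("back",back,(.68,-.155),-4),("corner18",st,(.568,-.093),-4),("corner22",st2,(.568,-.093),-4),("tray",tr,(.488,.056),-97+0),("side",sr,(.48,-.005),-7)):
    for cs in (C[:1],C[1:],C):
        p,f=fit(cs,e,x0,.018,y0,8); print(nm,len(cs),np.round(p,4),round(f))
E
time python3 m1.py
```

```text
back 1 [ 0.6793 -0.1566 -4.488 ] -34929
back 1 [ 0.6831 -0.156  -5.1845] -29794
back 2 [ 0.6814 -0.1563 -4.755 ] -64015
corner18 1 [ 0.5639 -0.0941 -3.3592] -12452
corner18 1 [ 0.5686 -0.0945 -5.174 ] -11033
corner18 2 [ 0.5645 -0.0935 -4.8154] -22964
corner22 1 [ 0.5659 -0.0922 -6.6952] -11493
corner22 1 [ 0.5684 -0.0943 -6.3418] -10625
corner22 2 [ 0.566  -0.0921 -7.5135] -21861
tray 1 [ 4.85400e-01  5.31000e-02 -9.70322e+01] -13520
tray 1 [ 4.8580e-01  5.8700e-02 -9.6333e+01] -11792
tray 2 [ 4.86000e-01  5.39000e-02 -9.78243e+01] -25236
side 1 [ 4.8560e-01 -3.3000e-03 -6.8072e+00] -29341
side 1 [ 4.7890e-01  2.5000e-03 -8.0089e+00] -32272
side 2 [ 4.837e-01 -4.100e-03 -7.294e+00] -57368
real	0m10.618s
user	0m12.092s
sys	0m0.132s
```

Fits agree with the given geometry: the corner is at (0.5655,-0.094) with yaw -4.8°. The mouth comes out at x=120, y=-52 mm in the corner frame. The tray's centre is (0.486,0.0545) with its axis at -97.3°, so its free-end wall is at (0.477,-0.016). Approaching above that wall.

```bash
python3 -m inch '[[1.5,3,0,-2],[4,8,-1,-5],[7,13,-2,-8],[10,19,-3.5,-12],[13,25,-5,-16],[16,31,-6.5,-20],[19,37,-8,-24],[22,42,-9.5,-28]]' 5 80
python3 -m inch '[[2,4,-1,-2],[3.5,6.7,-2,-3],[3.5,6.7,-2.4,-3],[3.5,6.7,-2.4,-3],[3.5,6.7,-2.4,-3],[3.5,6.7,-2.4,-3],[3.5,6.7,-2.4,-3],[3.5,6.7,-2.4,-3]]'
```

```text
time: 2.45
ee_pos: [0.4315, -0.1005, 0.1497]
tcp_rot: [180.0, -0.1, -4.4]
wrist_force: [0.8, -1.6, 0.1]
opening: 0.0504
grasp_force: 0.0
time: 3.45
ee_pos: [0.4643, -0.0487, 0.1258]
tcp_rot: [-179.4, -0.0, -6.3]
wrist_force: [0.5, 0.2, 0.2]
opening: 0.05
grasp_force: 0.0
```

```bash
python3 -m inch '[[0.4,1.1,-1,-0.5],[0.8,2.2,-2,-1],[1.2,3.2,-3,-1],[1.2,3.2,-3,-1],[1.2,3.2,-3,-1],[1.2,3.2,-3,-1],[1.2,3.2,-3,-1],[1.2,3.2,-3,-1]]'
```

```text
time: 4.45
ee_pos: [0.4742, -0.039, 0.0959]
tcp_rot: [-178.5, -0.0, -5.5]
wrist_force: [-0.5, 1.0, 0.5]
opening: 0.0502
grasp_force: 0.0
```

```bash
python3 -c "
from h import *
for i in range(2):
    o=bot.get_obs();print(o['time'],np.round(o['ee_pos'],4),np.round(o['tcp_rot'],2),np.round(o['q'],2),np.round(o['qd'],2));bot.camera('top')
print(np.round(o['joint_efforts'],1))"
python3 -m inch '[[0,0,0,0],[0,0,0,0],[0,0,0,0],[0,0,0,0],[0,0,0,0],[0,0,0,0],[0,0,0,0],[0,0,0,0]]'
```

```text
4.45 [ 0.4742 -0.039   0.0959] [-178.48   -0.     -5.53] [ -5.59  -5.56 -16.28  79.28   1.52 179.94] [ 0.08  0.06 -0.04 -0.07  0.01  0.1 ]
4.5 [ 0.4742 -0.039   0.0958] [-178.48    0.     -5.53] [ -5.59  -5.56 -16.28  79.28   1.52 179.94] [-0.01  0.07 -0.11 -0.05  0.07 -0.01]
[ -0.  -40.6  46.8   0.    0.1  -0. ]
time: 5.55
ee_pos: [0.4742, -0.0389, 0.0957]
tcp_rot: [-178.5, 0.0, -5.5]
wrist_force: [-0.8, 1.0, 0.0]
opening: 0.0502
grasp_force: 0.0
```

Joint 6 sits at its 180° limit, so I'll use the equivalent half-turned grasp (yaw +180).

```bash
python3 -m inch '[[0,0,1,10],[0,0,1,20],[0,0,1,30],[0,0,1,40],[0,0,1,50],[0,0,1,60],[0,0,1,70],[0,0,1,80]]'
python3 -m inch '[[0,0,0,10],[0,0,0,20],[0,0,0,30],[0,0,0,40],[0,0,0,50],[0,0,0,60],[0,0,0,70],[0,0,0,80]]'
python3 -m inch '[[0,0,0,10],[0,0,0,18],[0,0,0,18],[0,0,0,18],[0,0,0,18],[0,0,0,18],[0,0,0,18],[0,0,0,18]]'
```

```text
time: 6.55
ee_pos: [0.4742, -0.039, 0.1057]
tcp_rot: [-178.5, 0.0, 74.8]
wrist_force: [-0.5, 0.2, -0.4]
opening: 0.0502
grasp_force: 0.0
time: 7.55
ee_pos: [0.4741, -0.0389, 0.1057]
tcp_rot: [-178.5, 0.0, 154.8]
wrist_force: [0.2, -0.0, -0.3]
opening: 0.0501
grasp_force: 0.0
time: 8.55
ee_pos: [0.4741, -0.0389, 0.1057]
tcp_rot: [-178.5, 0.0, 172.5]
wrist_force: [0.0, -1.0, -0.4]
opening: 0.05
grasp_force: 0.0
```

```bash
python3 -m inch '[[0.15,1.2,-1,0],[0.3,2.3,-2,0],[0.3,2.3,-3.2,0],[0.3,2.3,-4.4,0],[0.3,2.3,-5,0],[0.3,2.3,-5,0],[0.3,2.3,-5,0],[0.3,2.3,-5,0]]'
python3 - <<'E'
from h import *
print(np.round(bot.get_obs()['ee_pos'],4),bot.get_obs()['tcp_rot'])
c=bot.camera("top");save(c,"g1t.png",(225,170,345,260),3.3)
s=bot.camera("scene");save(s,"g1s.png",(230,140,350,240),3.3)
a=cv2.imread("pics/g1t.png");b=cv2.imread("pics/g1s.png");h=max(a.shape[0],b.shape[0])
o=np.zeros((h,a.shape[1]+b.shape[1],3),np.uint8);o[:a.shape[0],:a.shape[1]]=a;o[:b.shape[0],a.shape[1]:]=b;cv2.imwrite("pics/g1.png",o);print(o.shape)
E
```

```text
time: 9.55
ee_pos: [0.4774, -0.016, 0.0562]
tcp_rot: [-178.5, 0.1, 172.5]
wrist_force: [0.5, 0.5, -0.1]
opening: 0.0502
grasp_force: 0.0
[ 0.4774 -0.016   0.0562] [-1.78477095e+02  5.91003948e-02  1.72463307e+02]
(330, 792, 3)
```

View pics/g1.png

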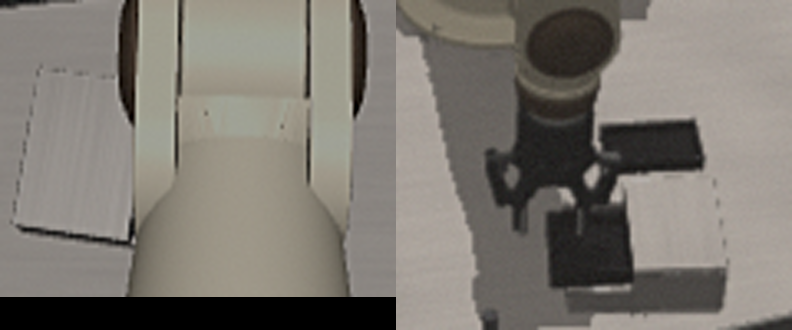

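The scene crop shows the outer finger at (520,225) beyond the tray's free end and the inner one at (580,225) over its inside, so they straddle the wall. Descending and closing.

```bash
python3 -m inch '[[0,0,-0.7,0],[0,0,-1.4,0],[0,0,-2.1,0],[0,0,-2.7,0],[0,0,-2.7,0],[0,0,-2.7,0],[0,0,-2.7,0],[0,0,-2.7,0]]' 
python3 -m inch '[[0,0,0,0],[0,0,0,0],[0,0,0,0],[0,0,0,0],[0,0,0,0],[0,0,0,0],[0,0,0,0],[0,0,0,0]]' 0 80
```

```text
time: 10.65
ee_pos: [0.4773, -0.016, 0.0289]
tcp_rot: [-178.5, 0.0, 172.5]
wrist_force: [-1.1, 0.4, 0.0]
opening: 0.0496
grasp_force: 0.0
time: 11.65
ee_pos: [0.4773, -0.0159, 0.029]
tcp_rot: [-178.5, 0.0, 172.5]
wrist_force: [0.4, -0.6, 5.1]
opening: 0.0059
grasp_force: 80.9
```

```bash
python3 -m inch '[[0,0,0.4,0],[-0.2,-1.5,0.4,0],[-0.4,-3.2,0.4,0],[-0.6,-5,0.4,0],[-0.9,-7,0.4,0],[-1.1,-9,0.4,0],[-1.4,-11,0.4,0],[-1.6,-12.6,0.4,0]]'
python3 -m inch '[[-0.2,-1.4,0,0],[-0.3,-2.4,0,0],[-0.3,-2.4,0,0],[-0.3,-2.4,0,0],[-0.3,-2.4,0,0],[-0.3,-2.4,0,0],[-0.3,-2.4,0,0],[-0.3,-2.4,0,0]]'
cat > look.py <<'E'
import sys
from h import *
n=sys.argv[1];o=bot.get_obs();print(o['time'],np.round(o['ee_pos'],4),np.round(o['tcp_rot'],2),np.round(o['q'],1))
P=[]
for nm in("top","scene"):
    c=bot.camera(nm); b=(230,90,440,300) if nm=="top" else (170,140,370,340)
    for d in bot.landmark_of("tray_center",c)[:3]: print(nm,round(d['score'],2),np.round(d['point'],1),atz(c,d['point'],.012).round(4))
    P.append(cv2.resize(c["img"][b[1]:b[3],b[0]:b[2],::-1],(400,400),interpolation=cv2.INTER_CUBIC))
cv2.imwrite("pics/"+n,np.hstack(P))
E
python3 look.py d1.png
```

```text
time: 12.65
ee_pos: [0.4605, -0.1436, 0.0324]
tcp_rot: [-178.5, -0.0, 172.4]
wrist_force: [-0.2, 0.2, -2.5]
opening: 0.0057
grasp_force: 79.7
time: 13.65
ee_pos: [0.4582, -0.1658, 0.0327]
tcp_rot: [-178.5, 0.0, 172.5]
wrist_force: [-0.3, 0.3, -2.6]
opening: 0.006
grasp_force: 79.7
13.65 [ 0.4582 -0.1658  0.0327] [-1.7847e+02  2.0000e-02  1.7249e+02] [-19.1  -2.7 -20.7  71.7  -1.5 -11.5]
top 0.96 [383.3 318.2] [ 0.2309 -0.2514  0.012 ]
top 0.92 [242.1 280.8] [0.3281 0.1311 0.012 ]
top 0.82 [324.5 230.3] [ 0.4685 -0.0964  0.012 ]
scene 0.97 [308.3 185.9] [0.3381 0.13   0.012 ]
scene 0.89 [200.5 178.4] [ 0.2292 -0.2548  0.012 ]
scene 0.18 [349.3 260.9] [0.7076 0.1798 0.012 ]
```

View pics/d1.png

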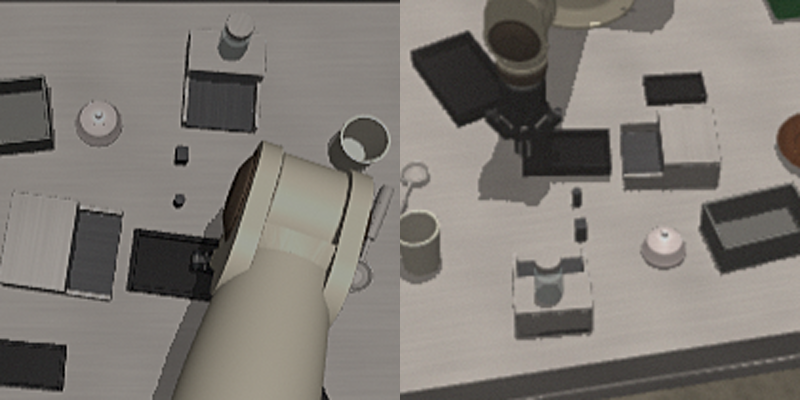

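The left half (top view) shows the tray held clear of the side rack, around (175,265), with the pin at (180,200). The estimated centre is (0.467,-0.095). Next I move it alongside the pin and set it down.

```bash
python3 -m inch '[[0.8,-0.4,0,0.5],[1.6,-0.8,0,1],[2.4,-1.1,0,1.5],[3.2,-1.5,0,2],[4.1,-1.9,0,2.5],[4.1,-1.9,0,2.5],[4.1,-1.9,-0.5,2.5],[4.1,-1.9,-0.9,2.5]]'
python3 -m inch '[[0,0,-0.2,0],[0,0,-0.4,0],[0,0,-0.6,0],[0,0,-0.6,0],[0,0,-0.6,0],[0,0,-0.6,0],[0,0,-0.6,0],[0,0,-0.6,0]]'
```

```text
time: 14.85
ee_pos: [0.4988, -0.1848, 0.0232]
tcp_rot: [-178.5, -0.0, 175.0]
wrist_force: [0.2, -0.3, -3.4]
opening: 0.006
grasp_force: 79.7
time: 15.85
ee_pos: [0.4992, -0.185, 0.0178]
tcp_rot: [-178.5, 0.0, 175.0]
wrist_force: [-0.5, -2.9, 1.0]
opening: 0.0058
grasp_force: 80.2
```

```bash
python3 -m inch '[[0,0,0,0],[0,0,0,0],[0,0,0,0],[0,0,0,0],[0,0,0,0],[0,0,0,0],[0,0,0,0],[0,0,0,0]]' 3 40
python3 -m inch '[[0,0,0.8,0],[0,0,2,0],[0,0,3.5,0],[0,0,5,0],[0,-2,5,0],[-1,-4,5,0],[-3,-6,5,0],[-5,-8,5,0]]'
cat > trayfit.py <<'E'
import sys
from fit import *
x,y,w=map(float,sys.argv[1:4])
C=[bot.camera("top"),bot.camera("scene")]
e=rect(-.075,.075,-.045,.045,.024)
for cs in (C[:1],C[1:],C):
    p,f=fit(cs,e,(x,y),.02,w,12);d=p[:2]-[.5655,-.094];a=np.radians(-4.8)
    print(len(cs),np.round(p,4),round(f),"corner",np.round([d@[np.cos(a),np.sin(a)],d@[-np.sin(a),np.cos(a)]],4),p[2]+4.8)
for c in C: print([(round(d['score'],2),atz(c,d['point'],.012).round(4)[:2]) for d in bot.landmark_of("tray_center",c)[:3]])
E
python3 trayfit.py .505 -.114 -94.8
```

```text
time: 16.85
ee_pos: [0.4992, -0.185, 0.0177]
tcp_rot: [-178.5, 0.0, 175.0]
wrist_force: [0.0, -0.2, 0.4]
opening: 0.0298
grasp_force: 0.0
time: 17.85
ee_pos: [0.4483, -0.2664, 0.0674]
tcp_rot: [-178.5, -0.0, 175.0]
wrist_force: [-0.0, -0.2, 0.1]
opening: 0.0299
grasp_force: 0.0
1 [  0.505   -0.1119 -96.0807] -35803 corner [-0.0588 -0.0229] -91.28072415554249
1 [  0.5048  -0.1163 -93.8513] -26359 corner [-0.0586 -0.0273] -89.05129304071238
2 [  0.5051  -0.1139 -93.983 ] -62154 corner [-0.0585 -0.0249] -89.1829640550537
[(0.73, array([0.331 , 0.1281])), (0.58, array([ 0.5141, -0.1151]))]
[(0.83, array([0.3276, 0.1241])), (0.72, array([ 0.2186, -0.2572])), (0.62, array([ 0.4963, -0.1249]))]
```

The tray sits flat at corner (-58,-25) mm, as wanted. Next I bring the shut fingers behind its outer long side, 40 mm right of centre.

```bash
python3 -m inch '[[-1,3,0,0],[-1,6,0,0],[-1,9,0,0],[-1,11.8,0,0],[-1,11.8,0,0],[-1,11.8,-0.5,0],[-1,11.8,-1.5,0],[-1,11.8,-2.5,0]]' 0 40
python3 -m inch '[[0,0,-1,0],[0,0,-2,0],[0,0,-2.6,0],[0,0,-2.6,0],[0,0,-2.6,0],[0,0,-2.6,0],[0,0,-2.6,0],[0,0,-2.6,0]]'
```

```text
time: 19.05
ee_pos: [0.4389, -0.1474, 0.0416]
tcp_rot: [-178.5, -0.0, 174.9]
wrist_force: [-0.4, -0.3, 0.5]
opening: 0.0
grasp_force: 0.0
time: 20.05
ee_pos: [0.4392, -0.147, 0.0168]
tcp_rot: [-178.5, 0.0, 175.0]
wrist_force: [0.4, -0.2, -0.5]
opening: 0.0
grasp_force: 0.0
```

```bash
python3 -m inch '[[0.3,0,0,0],[0.6,-0.1,0,0],[0.9,-0.2,0,0],[1.2,-0.3,0,0],[1.5,-0.8,0,3],[1.9,-1.4,0,6],[2.2,-2,0,9],[2.6,-2.5,0,12]]'
python3 trayfit.py .51 -.12 -83
```

```text
time: 21.05
ee_pos: [0.4653, -0.1721, 0.0165]
tcp_rot: [-178.5, 0.0, -172.9]
wrist_force: [-1.5, 1.2, 0.1]
opening: 0.0002
grasp_force: 0.4
1 [  0.5158  -0.1141 -83.3048] -25567 corner [-0.0478 -0.0242] -78.50477221159828
1 [  0.5276  -0.121  -82.8063] -25521 corner [-0.0355 -0.03  ] -78.00634163884115
2 [  0.5165  -0.121  -83.7124] -48839 corner [-0.0465 -0.031 ] -78.91235391020557
[(0.84, array([0.323 , 0.1222])), (0.59, array([ 0.2392, -0.2512]))]
[(0.82, array([ 0.5096, -0.1213])), (0.64, array([0.327 , 0.1333]))]
```

```bash
python3 -m inch '[[0.6,-0.7,0,4],[1.2,-1.3,0,8],[1.9,-1.9,0,12],[2.6,-2.5,0,16],[3.3,-3,0,20],[4.1,-3.4,0,24],[4.9,-3.8,0,28],[5.7,-4.1,0,32]]'
python3 trayfit.py .545 -.14 -51; python3 look.py p1.png
```

```text
time: 22.25
ee_pos: [0.5221, -0.2129, 0.0166]
tcp_rot: [-178.5, 0.0, -141.0]
wrist_force: [-1.6, -0.3, 1.2]
opening: -0.0004
grasp_force: 0.4
1 [  0.5302  -0.1332 -53.7276] -29494 corner [-0.0319 -0.042 ] -48.9276056523143
1 [  0.5416  -0.1356 -51.2866] -26335 corner [-0.0203 -0.0435] -46.48662601884385
2 [  0.5308  -0.1321 -54.4126] -48487 corner [-0.0313 -0.0409] -49.61262721525131
[(0.85, array([ 0.5346, -0.1321])), (0.7, array([0.3245, 0.1381]))]
[(0.79, array([ 0.2305, -0.2541])), (0.77, array([ 0.5261, -0.1306])), (0.66, array([0.3524, 0.1211]))]
22.45 [ 0.522  -0.2127  0.0166] [-1.7849e+02  2.0000e-02 -1.4114e+02] [-21.8   7.2 -12.3  69.2  -0.7 -60.7]
top 0.58 [337.  206.1] [ 0.5377 -0.1328  0.012 ]
top 0.58 [242.7 280.7] [0.3283 0.1294 0.012 ]
top 0.18 [281.6 152.1] [0.6972 0.0254 0.012 ]
scene 0.92 [200.8 176.5] [ 0.2188 -0.2527  0.012 ]
scene 0.88 [244.9 232.2] [ 0.5254 -0.1318  0.012 ]
scene 0.55 [307.3 184.4] [0.3295 0.1282 0.012 ]
```

View pics/p1.png

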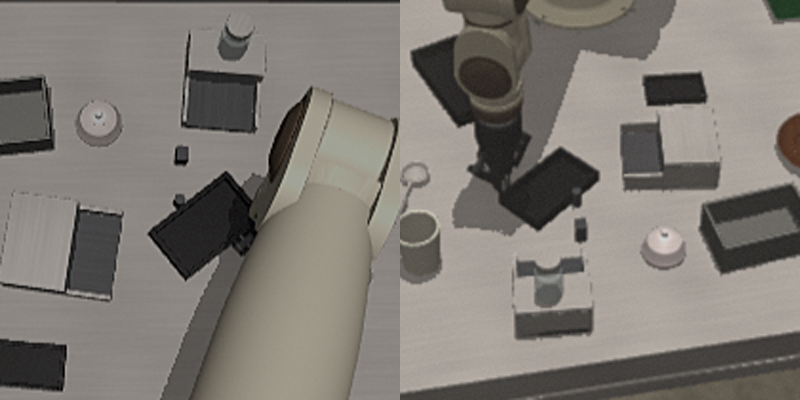

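The tray is in mid-swing against the pin, which shows at (180,200) in the left half. It has slid about 17 mm along the pin, which is within tolerance. I'll shift the pusher slightly inward along its side for the rest.

Run:
```python
import numpy as np
b=np.array([522.2,-213.0])
for i,th in enumerate(range(48,92,4)):
    tau=65-min(10,1.25*(i+1)); a=np.radians(th-4.8);n=np.array([np.cos(a),np.sin(a)]);t=np.array([-n[1],n[0]])
    p=np.array([565.5,-94])-109*n-tau*t; print(th,((p-b)/10).round(2),th-44)
```

```text
48 [ 0.75 -0.21] 4
52 [ 1.51 -0.34] 8
56 [ 2.27 -0.43] 12
60 [ 3.04 -0.47] 16
64 [ 3.8  -0.47] 20
68 [ 4.55 -0.42] 24
72 [ 5.29 -0.33] 28
76 [ 6.02 -0.19] 32
80 [ 6.86 -0.04] 36
84 [7.69 0.16] 40
88 [8.5  0.43] 44
```

```bash
python3 -m inch '[[0.75,-0.2,0,4],[1.5,-0.35,0,8],[2.25,-0.45,0,12],[3.05,-0.5,0,16],[3.8,-0.5,0,20],[4.55,-0.4,0,24],[5.3,-0.3,0,28],[6,-0.2,0,32]]'
python3 trayfit.py .565 -.15 -19
```

```text
time: 23.65
ee_pos: [0.5829, -0.2174, 0.0174]
tcp_rot: [-178.3, -0.2, -109.0]
wrist_force: [3.1, -11.4, -0.6]
opening: 0.0001
grasp_force: 5.1
1 [  0.5505  -0.1444 -22.8552] -34014 corner [-0.0107 -0.0515] -18.05519799135638
1 [  0.5633  -0.1476 -20.3839] -25801 corner [ 0.0023 -0.0536] -15.583881495124285
2 [  0.5504  -0.1436 -22.3235] -59109 corner [-0.0108 -0.0507] -17.523494120313376
[(0.98, array([ 0.5627, -0.1364])), (0.81, array([0.3281, 0.1226]))]
[(0.93, array([ 0.2194, -0.2595])), (0.92, array([0.3403, 0.1273])), (0.62, array([ 0.5416, -0.149 ]))]
```

```bash
python3 look.py p2.png; python3 -c "
from h import *
o=bot.get_obs();print(o['wrist_force'],o['torque'],o['grasp_force'])"
```

```text
23.85 [ 0.583  -0.2172  0.0175] [-178.27   -0.18 -109.16] [-20.4  14.5  -3.7  70.   -0.1 -91.2]
top 0.7 [242.1 279.6] [0.3313 0.1312 0.012 ]
top 0.66 [342.1 199.6] [ 0.5566 -0.1476  0.012 ]
scene 0.81 [241.9 238.1] [ 0.55   -0.1454  0.012 ]
scene 0.62 [308.7 183.3] [0.3245 0.1347 0.012 ]
scene 0.57 [197.8 176.2] [ 0.2152 -0.2636  0.012 ]
[  3.26521488 -10.88558871  -0.63140046] [-2.18411459 -0.6558153  -0.21617872] 4.485666993423365
```

View pics/p2.png

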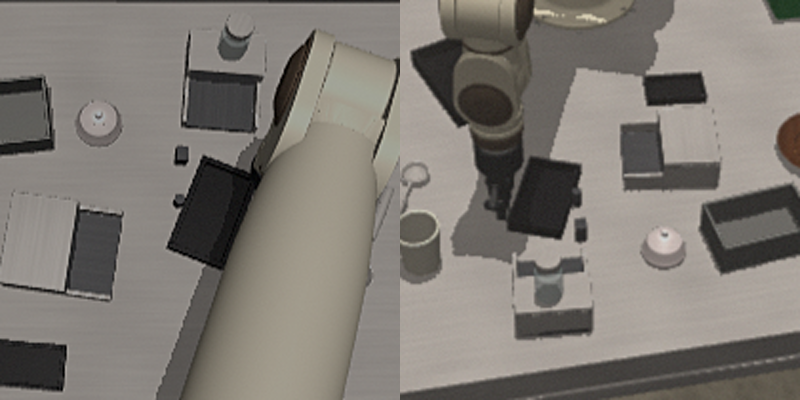

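The crop shows the tray 17° from home, off the block, pressed steadily with 11 N. The line from pusher to pin lies inside the friction cone, so it is wedged. I'll back off, move farther from the pin, and push again.

Run:
```python
import numpy as np
b=np.array([582.2,-215.0])
for th,tau,g in ((73,55,8),(73,70,8),(73,70,0),(77,70,0),(81,70,0),(85,70,0),(88,70,0),(90,70,0)):
    a=np.radians(th-4.8);n=np.array([np.cos(a),np.sin(a)]);t=np.array([-n[1],n[0]])
    p=np.array([565.5,-94])-(109+g)*n-tau*t; print(th,((p-b)/10).round(2),th+3-76)
```

```text
73 [-0.91 -0.81] 0
73 [ 0.48 -1.36] 0
73 [ 0.78 -0.62] 0
77 [ 1.66 -0.42] 4
81 [ 2.53 -0.16] 8
85 [3.37 0.17] 12
88 [3.99 0.45] 15
90 [4.39 0.65] 17
```

```bash
python3 -m inch '[[-0.4,-0.8,0,0],[0.5,-1.4,0,0],[0.7,-1,0,0],[0.8,-0.6,0,0],[1.2,-0.5,0,2],[1.7,-0.4,0,4],[2.1,-0.3,0,6],[2.5,-0.15,0,8]]'
python3 trayfit.py .565 -.15 -13
```

```text
time: 25.05
ee_pos: [0.6074, -0.2164, 0.0167]
tcp_rot: [-178.5, 0.0, -100.9]
wrist_force: [-1.2, -0.8, -0.8]
opening: -0.0002
grasp_force: 0.5
1 [  0.5567  -0.142  -15.0283] -29317 corner [-0.0048 -0.0486] -10.228276414260918
1 [  0.5773  -0.1486 -13.2423] -20830 corner [ 0.0163 -0.0534] -8.442276348143103
2 [  0.5566  -0.1429 -14.4638] -49210 corner [-0.0048 -0.0495] -9.663808873688648
[(0.96, array([0.3226, 0.1342])), (0.73, array([ 0.5648, -0.1424]))]
[(0.91, array([ 0.5509, -0.1429])), (0.82, array([0.3335, 0.1258])), (0.78, array([ 0.2292, -0.2551]))]
```

```bash
python3 -m inch '[[0.4,0.15,0,2],[0.8,0.3,0,4],[1.1,0.4,0,5.5],[1.4,0.5,0,6.5],[1.6,0.6,0,7],[1.7,0.65,0,7.5],[1.8,0.7,0,8],[1.8,0.75,0,8]]'
python3 trayfit.py .565 -.15 -5
```

```text
time: 26.25
ee_pos: [0.6253, -0.2091, 0.0167]
tcp_rot: [-178.5, -0.0, -93.0]
wrist_force: [1.2, -2.3, -1.4]
opening: 0.0002
grasp_force: 1.2
1 [ 0.5627 -0.1434 -5.3917] -24123 corner [ 0.0014 -0.0495] -0.5916702284519175
1 [ 0.577  -0.1507 -2.459 ] -16946 corner [ 0.0162 -0.0556] 2.3409763840298368
2 [ 0.5624 -0.1449 -5.886 ] -39101 corner [ 0.0012 -0.051 ] -1.0860350927313949
[(0.96, array([0.3302, 0.1352])), (0.64, array([ 0.5712, -0.1439])), (0.56, array([0.5215, 0.3436]))]
[(0.95, array([ 0.2298, -0.2614])), (0.79, array([0.3379, 0.1259])), (0.56, array([ 0.5656, -0.1437]))]
```

```bash
python3 -m inch '[[0,0.05,0,0],[0,0.1,0,0],[0,0.15,0,0],[0,0.2,0,0],[0,0.2,0,0],[0,0.2,0,0],[0,0.2,0,0],[0,0.2,0,0]]'
```

```text
time: 27.45
ee_pos: [0.6261, -0.2082, 0.0174]
tcp_rot: [-178.3, -0.1, -93.1]
wrist_force: [4.1, -7.4, -0.7]
opening: 0.0001
grasp_force: 3.7
```

```bash
python3 -m inch '[[0,-0.4,0,0],[-0.1,-1.2,0,0],[-0.2,-2,1,0],[-0.2,-2.2,3,0],[-1,-2.5,5,0],[-4,-3,6,-1],[-7,-4,6,-2],[-10,-5,6,-2]]'
python3 -m inch '[[-3,-1,0,0],[-6,-3,0,0],[-6,-3,0,0],[-6,-3,0,0],[-6,-3,0,0],[-6,-3,0,0],[-6,-3,0,0],[-6,-3,0,0]]'
python3 trayfit.py .57 -.148 -5; python3 look.py s1.png
```

```text
time: 28.45
ee_pos: [0.5243, -0.2572, 0.0787]
tcp_rot: [-178.4, -0.0, -95.0]
wrist_force: [0.1, -0.0, 0.6]
opening: -0.0002
grasp_force: 0.0
time: 29.45
ee_pos: [0.4652, -0.2868, 0.0766]
tcp_rot: [-178.5, 0.0, -95.0]
wrist_force: [-0.1, 0.2, 0.1]
opening: 0.0002
grasp_force: 0.0
1 [ 0.5616 -0.1455 -3.8134] -34930 corner [ 0.0005 -0.0517] 0.9866435566995655
1 [ 0.5629 -0.1477 -3.43  ] -27622 corner [ 0.0019 -0.0537] 1.3700255404648738
2 [ 0.5623 -0.146  -3.8781] -62369 corner [ 0.0012 -0.0521] 0.9219371135455341
[(0.78, array([ 0.5662, -0.141 ])), (0.59, array([0.3251, 0.1318]))]
[(0.88, array([ 0.5741, -0.1585])), (0.84, array([ 0.2287, -0.2543])), (0.82, array([0.3273, 0.1287]))]
29.65 [ 0.4652 -0.2869  0.0767] [-1.7848e+02  2.0000e-02 -9.5020e+01] [ -32.     3.1   -9.9   75.6    0.7 -117. ]
top 0.92 [242.3 280.9] [0.3278 0.1305 0.012 ]
top 0.79 [340.4 199.1] [ 0.5581 -0.1428  0.012 ]
scene 0.83 [199.3 175.1] [ 0.21   -0.2576  0.012 ]
scene 0.64 [243.6 241.4] [ 0.5655 -0.142   0.012 ]
```

View pics/s1.png

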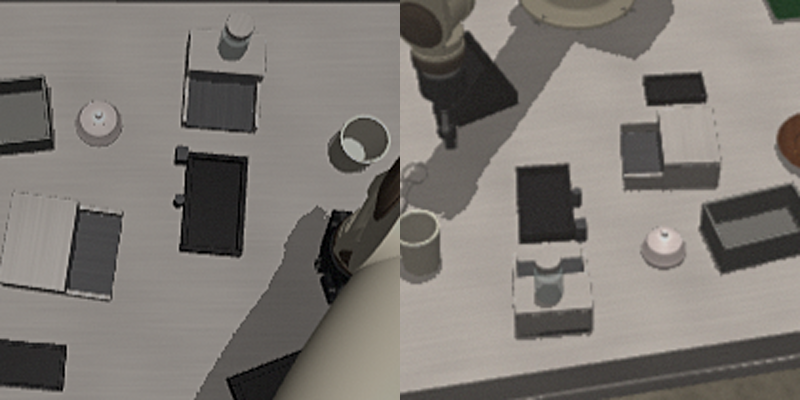

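The tray lies flush along pin and block, at left-half (213,203). Its fitted centre is (0.562,-0.146) with yaw about -4°. Now I take it by its near end, with the wall at (0.491,-0.141).

```bash
python3 -m inch '[[0.5,3,0,0],[1,6,0,0],[1.5,9,0,0.4],[2,12,0,0.8],[2.6,14.6,0,0.8],[2.6,14.6,0,0.8],[2.6,14.6,-1,0.8],[2.6,14.6,-2,0.8]]' 4 80
python3 -m inch '[[0,0,-1,0],[0,0,-2,0],[0,0,-3,0],[0,0,-3.9,0],[0,0,-3.9,0],[0,0,-3.9,0],[0,0,-3.9,0],[0,0,-3.9,0]]'
```

```text
time: 30.85
ee_pos: [0.4908, -0.1417, 0.0558]
tcp_rot: [-178.5, 0.0, -94.3]
wrist_force: [-0.5, -0.9, 0.2]
opening: 0.04
grasp_force: 0.0
time: 31.85
ee_pos: [0.4914, -0.141, 0.0181]
tcp_rot: [-178.4, 0.0, -94.2]
wrist_force: [-0.2, -0.3, 0.5]
opening: 0.0404
grasp_force: 0.0
```

```bash
python3 -m inch '[[0,0,0,0],[0,0,0,0],[0,0,0,0],[0,0,0,0],[0,0,0,0],[0,0,0,0],[0,0,0,0],[0,0,0,0]]' 0 80
python3 -m inch '[[0,0,0.5,0],[0,0,1,0],[0,-0.1,1.5,0],[0,-0.2,2,0],[0,-0.2,2,0],[0,-0.2,2,0],[0,-0.2,2,0],[0,-0.2,2,0]]'
python3 - <<'E'
from fit import *
C=[bot.camera("top"),bot.camera("scene")]
for z in (.044,.048):
    for cs in (C[:1],C[1:],C): print(z,len(cs),np.round(fit(cs,rect(-.075,.075,-.045,.045,z),(.562,-.147),.012,-4,6)[0],4))
w=.055
back=[((0,-w,.012),(0,w,.012))]+rect(.07,.136,-w,w,.063)+[((0,-.051,.034),(.07,-.051,.034)),((0,.051,.034),(.07,.051,.034))]
for cs in (C[:1],C[1:],C): print("back",np.round(fit(cs,back,(.681,-.156),.012,-4,6)[0],4))
E
```

```text
time: 32.85
ee_pos: [0.4913, -0.1411, 0.0181]
tcp_rot: [-178.4, 0.0, -94.2]
wrist_force: [-0.9, -1.1, 6.2]
opening: 0.0054
grasp_force: 80.4
time: 33.85
ee_pos: [0.4911, -0.1429, 0.0376]
tcp_rot: [-178.5, 0.0, -94.2]
wrist_force: [0.7, -0.7, -2.9]
opening: 0.0055
grasp_force: 79.2
0.044 1 [ 0.5596 -0.1444 -5.7808]
0.044 1 [ 0.561  -0.1478 -4.5927]
0.044 2 [ 0.5604 -0.1466 -3.8107]
0.048 1 [ 0.5591 -0.1441 -5.6893]
0.048 1 [ 0.5647 -0.148  -4.5723]
0.048 2 [ 0.5615 -0.1466 -3.0658]
back [ 0.6793 -0.1564 -4.5677]
back [ 0.683  -0.156  -5.1804]
back [ 0.6814 -0.1563 -4.7721]
```

```bash
python3 -m inch '[[1,0.15,0,-0.5],[2.5,0,0,-0.5],[4,-0.1,0,-0.5],[6,-0.3,0,-0.5],[8,-0.45,0,-0.5],[10,-0.6,0,-0.5],[12,-0.75,0,-0.5],[14,-0.95,0,-0.5]]'
python3 look.py i1.png
```

```text
time: 34.95
ee_pos: [0.6323, -0.1529, 0.037]
tcp_rot: [-178.5, -0.0, -94.7]
wrist_force: [-2.0, -3.0, -3.2]
opening: 0.0058
grasp_force: 79.2
34.95 [ 0.6323 -0.1529  0.037 ] [-1.7853e+02 -1.0000e-02 -9.4740e+01] [-13.7  18.    2.8  73.3   0.2 -98.9]
top 0.96 [348.  146.5] [ 0.7151 -0.1682  0.012 ]
top 0.9 [381.6 315.7] [ 0.2374 -0.2471  0.012 ]
top 0.9 [240.8 279.3] [0.3321 0.1347 0.012 ]
scene 0.86 [198.5 179.5] [ 0.2341 -0.2625  0.012 ]
scene 0.66 [307.4 182.5] [0.3194 0.1309 0.012 ]
scene 0.57 [173.1 240.7] [ 0.5216 -0.3701  0.012 ]
```

View pics/i1.png

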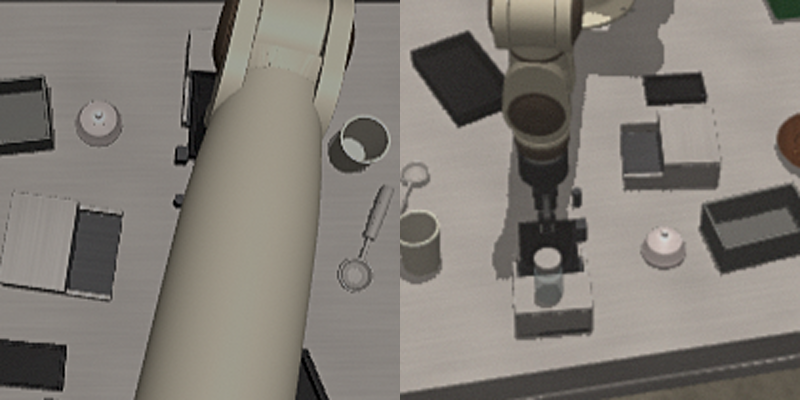

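The tray is entering the back rack centred, with nothing disturbed. I continue in, lower it, and press gently against the back wall.

```bash
python3 -m inch '[[0.6,-0.05,0,0],[1.2,-0.1,0,0],[1.8,-0.15,0,0],[2.4,-0.2,-0.2,0],[2.4,-0.2,-0.4,0],[2.4,-0.2,-0.6,0],[2.4,-0.2,-0.7,0],[2.4,-0.2,-0.7,0]]'
python3 -m inch '[[0.2,0,0,0],[0.4,-0.05,0,0],[0.6,-0.05,0,0],[0.7,-0.05,0,0],[0.8,-0.05,0,0],[0.9,-0.05,0,0],[0.9,-0.05,0,0],[0.9,-0.05,0,0]]'
```

```text
time: 36.15
ee_pos: [0.655, -0.1544, 0.0307]
tcp_rot: [-178.5, 0.0, -94.7]
wrist_force: [-0.6, 0.3, -2.8]
opening: 0.0058
grasp_force: 79.3
time: 37.15
ee_pos: [0.6641, -0.1549, 0.0307]
tcp_rot: [-178.5, 0.0, -94.7]
wrist_force: [-0.3, -0.7, -2.7]
opening: 0.0055
grasp_force: 79.3
```

```bash
python3 -m inch '[[0.1,0,0,0],[0.15,0,0,0],[0.2,0,0,0],[0.25,0,0,0],[0.3,0,0,0],[0.35,0,0,0],[0.4,0,0,0],[0.4,0,0,0]]'
```

```text
time: 38.15
ee_pos: [0.6667, -0.1551, 0.0302]
tcp_rot: [-178.7, -0.0, -94.7]
wrist_force: [-7.6, 0.5, -1.6]
opening: 0.0056
grasp_force: 79.5
```

```bash
python3 -m inch '[[0,0,-0.1,0],[0,0,-0.1,0],[0,0,-0.1,0],[0,0,-0.1,0],[0,0,-0.1,0],[0,0,-0.1,0],[0,0,-0.1,0],[0,0,-0.1,0]]' 
python3 -m inch '[[0,0,0,0],[0,0,0,0],[0,0,0,0],[0,0,0,0],[0,0,0,0],[0,0,0,0],[0,0,0,0],[0,0,0,0]]' 3 40
python3 -m inch '[[0,0,1,0],[0,0,2.5,0],[0,0,4,0],[0,0,5.5,0],[-1,0,6.5,0],[-3,0,6.5,0],[-6,0,6.5,0],[-10,-1,6.5,0]]'
python3 -m inch '[[-3,-3,0,0],[-6,-6,0,0],[-10,-10,0,0],[-12,-13,0,0],[-12,-13,0,0],[-12,-13,0,0],[-12,-13,0,0],[-12,-13,0,0]]'
python3 - <<'E'
from fit import *
C=[bot.camera("top"),bot.camera("scene")]
e=[((-.075,-.045,.036),(-.075,.045,.036)),((-.075,-.045,.036),(.012,-.045,.036)),((-.075,.045,.036),(.012,.045,.036))]
for cs in (C[:1],C[1:],C): 
    p=fit(cs,e,(.7362,-.1608),.012,-4.7,6)[0];print(np.round(p,4),((p[:2]-[.7362,-.1608])*1000).round(1))
E
python3 look.py f1.png
```

```text
time: 39.15
ee_pos: [0.6667, -0.1551, 0.03]
tcp_rot: [-178.6, -0.0, -94.7]
wrist_force: [-10.8, 0.3, 4.2]
opening: 0.0057
grasp_force: 80.1
time: 40.15
ee_pos: [0.6681, -0.1549, 0.0297]
tcp_rot: [-178.5, 0.0, -94.7]
wrist_force: [-1.7, -0.2, -0.5]
opening: 0.0296
grasp_force: 0.0
time: 41.15
ee_pos: [0.5669, -0.1646, 0.0948]
tcp_rot: [-178.5, 0.0, -94.7]
wrist_force: [-0.1, 0.1, 0.2]
opening: 0.0303
grasp_force: 0.0
time: 42.15
ee_pos: [0.4486, -0.2942, 0.0947]
tcp_rot: [-178.5, 0.0, -94.7]
wrist_force: [0.7, 0.0, 0.7]
opening: 0.0299
grasp_force: 0.0
[ 0.7264 -0.1587 -6.0007] [-9.8  2.1]
[ 0.7307 -0.1611 -4.8153] [-5.5 -0.3]
[ 0.7308 -0.1593 -4.9405] [-5.4  1.5]
42.25 [ 0.4484 -0.2945  0.0946] [-1.7848e+02  2.0000e-02 -9.4670e+01] [ -33.7    1.5   -9.6   77.6    0.8 -119. ]
top 0.72 [244.  280.5] [0.3289 0.1259 0.012 ]
top 0.64 [380.9 315.5] [ 0.2379 -0.2453  0.012 ]
scene 0.9 [200.3 175.3] [ 0.2118 -0.254   0.012 ]
scene 0.76 [308.3 183.7] [0.3264 0.1327 0.012 ]
scene 0.55 [244.9 279. ] [ 0.7202 -0.1601  0.012 ]
```

View pics/f1.png

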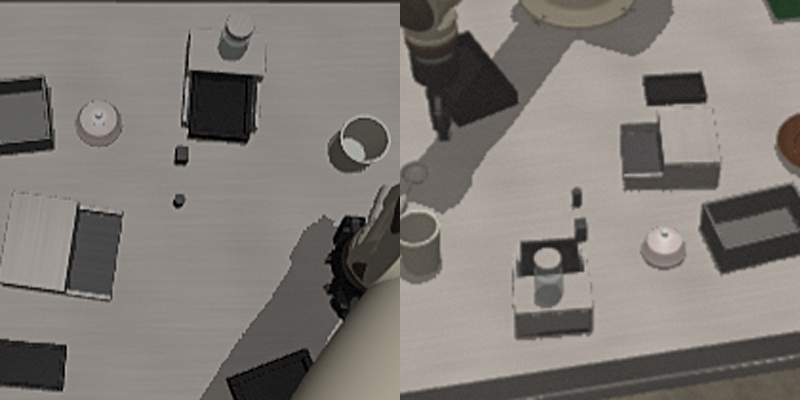

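The tray sits in the back rack at left-half (222,105), all bystanders undisturbed. The fit suggests it could be a few mm short, so I'll check by nudging the near end with shut fingers.

```bash
python3 -m inch '[[3,2.6,0,0],[6,5.2,0,0],[9,7.8,0,0],[12,10.4,0,0],[15,13,0,0],[16.7,14.3,0,0],[16.7,14.3,0,0],[16.7,14.3,0,0]]' 0 40
python3 -m inch '[[0,0,-1.5,0],[0,0,-3,0],[0,0,-4.5,0],[0,0,-6,0],[0,0,-6.4,0],[0,0,-6.4,0],[0,0,-6.4,0],[0,0,-6.4,0]]'
python3 -m inch '[[0.5,0,0,0],[1,-0.1,0,0],[1.4,-0.1,0,0],[1.8,-0.15,0,0],[2.1,-0.15,0,0],[2.3,-0.2,0,0],[2.5,-0.2,0,0],[2.5,-0.2,0,0]]'
```

```text
time: 43.45
ee_pos: [0.6145, -0.1526, 0.0946]
tcp_rot: [-178.5, 0.0, -94.8]
wrist_force: [0.3, 0.8, 0.2]
opening: 0.0002
grasp_force: 0.0
time: 44.45
ee_pos: [0.6155, -0.152, 0.0313]
tcp_rot: [-178.4, 0.0, -94.7]
wrist_force: [0.6, -0.3, -0.4]
opening: 0.0
grasp_force: 0.0
time: 45.45
ee_pos: [0.6402, -0.154, 0.0307]
tcp_rot: [-178.5, 0.0, -94.7]
wrist_force: [0.1, -0.0, 1.2]
opening: -0.0001
grasp_force: 0.0
```

```bash
python3 -m inch '[[0.1,0,0,0],[0.2,0,0,0],[0.3,0,0,0],[0.4,0,0,0],[0.5,-0.05,0,0],[0.6,-0.05,0,0],[0.7,-0.05,0,0],[0.7,-0.05,0,0]]'
```

```text
time: 46.45
ee_pos: [0.6472, -0.1544, 0.0307]
tcp_rot: [-178.5, 0.0, -94.7]
wrist_force: [0.5, 0.7, -0.3]
opening: 0.0001
grasp_force: 0.0
```

```bash
python3 -m inch '[[0.05,0,0,0],[0.1,0,0,0],[0.15,0,0,0],[0.2,0,0,0],[0.25,0,0,0],[0.3,0,0,0],[0.35,0,0,0],[0.4,0,0,0]]'
```

```text
time: 47.45
ee_pos: [0.6497, -0.1544, 0.0306]
tcp_rot: [-178.6, 0.0, -94.7]
wrist_force: [-11.1, 0.5, 5.6]
opening: -0.0002
grasp_force: 5.5
```

Firm stop (11 N) at (0.650), so the tray is hard against the back wall. Withdrawing and handing in.

```bash
python3 -m inch '[[-0.5,0,0,0],[-1.5,0,0,0],[-3,0.2,0,0],[-3,0.2,2,0],[-3,0.2,5,0],[-5,0,8,0],[-8,-2,8,0],[-12,-5,8,0]]'
python3 -m inch '[[-2,-2,0,0],[-4,-5,0,0],[-6,-8,0,0],[-6,-8,0,0],[-6,-8,0,0],[-6,-8,0,0],[-6,-8,0,0],[-6,-8,0,0]]'
python3 -c "
from h import *
o=bot.get_obs();print(o['ee_pos'],o['wrist_force']);print(bot.job_done())"
```

```text
time: 48.45
ee_pos: [0.5316, -0.2048, 0.113]
tcp_rot: [-178.3, -0.0, -94.6]
wrist_force: [0.7, -0.3, 0.3]
opening: -0.0
grasp_force: 0.0
time: 49.45
ee_pos: [0.4714, -0.284, 0.1107]
tcp_rot: [-178.5, 0.0, -94.7]
wrist_force: [0.4, 0.1, 0.3]
opening: -0.0
grasp_force: 0.0
[ 0.47141627 -0.28402523  0.11070492] [0.4218914  0.06285537 0.33270322]
the job is handed in; nothing more can be done
None
```

The tray was drawn off the side rack, swung against the pin and block, and slid home on the back rack against its wall; I handed the job in at about 49.5 s, but no verdict came back.

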